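# Close the block heater and hold the surface probe on its lid

## Task

The block heater is loaded: close its lid fully, then take the round-handled surface probe out of the stand and set its sprung foot on the bare spot inside the round ring on the lid. Hold the probe square to the lid and press lightly, so that the sprung foot goes in about half of its 14 mm travel, and finish while still holding it there with the lid shut. Leave the square-handled probe in its place, do not disturb the two small vials, and never press the probe hard.

Things in the scene. Friction and masses are not known exactly. Their poses are not given: they have to be found in the camera images.
- heater: block heater, white box 140 (x) x 150 (y) x 68 mm high, fixed to the table, turned up to 0.3 rad either way; origin at the centre of its underside, x from its front panel (robot side) to its hinge side, z up. Its lid, a grey plate 140 x 150 x 8 mm with a 50 mm wide tab on the front edge, hinges along the rear (+x) top edge; shut, its top face is 76 mm above the table
- heater_lid (a joint): opening angle of the lid about the heater's y axis (rad): 0 is fully shut, against a stop; limit 1.3; starts half open, 0.7 to 1.05, front edge raised. A stiff hinge holds it where it is left; pressing down on its top face near the front with a few newtons closes it
- lid_hinge (a point): point on the hinge axis, midway along it, 70 mm behind the heater's centre and 68 mm above the table; axes as the heater's
- lid_front (a point): point on the lid's top (outer) face, 110 mm from the hinge axis along the lid, midway across: a good place to push; moves with the lid; z is the outward normal of the top face
- lid_spot (a point): the marked spot: centre of the round steel ring (inside 24, outside 32 mm across, 2 mm high) on the lid's top face, 60 mm from the hinge axis along the lid, 36 mm to the heater's +y side; moves with the lid; z is the outward normal of the top face. (The square steel frame, 32 mm wide, on the -y side is a vent)
- probe_stand: aluminium stand, 170 (x) x 64 (y) x 100 mm high, fixed to the table, its long side (x) pointing roughly away from the robot; origin at the centre of its underside. Two holes of 20 mm through its top plate at x = -45 and +45 mm hold the two probes hanging upright, one in each, either way round
- probe: surface probe, loose, about 0.09 kg, 133 mm over all: round black ribbed handle 28 mm in diameter, 60 mm long; below it a steel shaft 10 mm in diameter, 50 mm long, ending in a sprung foot. Origin at the centre of the handle's flat underside, which rests on the stand's top plate; z points along the probe up to the handle's top end, 60 mm above the origin
- plunger (a joint): how far the sprung foot is pushed into the probe's shaft (m): 0 is out, 0.014 is fully in; the spring has 350 N/m and no preload, so half way takes about 2.5 N
- probe_foot (a point): centre of the underside of the probe's sprung foot, a brass button 12 mm in diameter; 73 mm below the probe's origin when out; moves with the foot
- needle_probe: needle probe, loose, 0.08 kg: square black handle 24 x 24 x 60 mm and a thin pointed steel shaft 69 mm long below; origin at the centre of the handle's underside, z up; hangs in the other hole of the stand and stays there
- vial_0: bystander: small glass vial, 25 mm in diameter, 56 mm high, near the front of the table; origin at the centre of its underside
- vial_1: bystander: another such vial, behind, between heater and stand; origin at the centre of its underside
Not all that is in view belongs to the job. What is shaped like the probe but blue is not meant.

How it is judged:
By the outcome, as a careful person would: the job done as asked, in the order asked, and still so for the second after the job is handed in, while the arm keeps its last pose, push and grip.
It also fails if it takes over 58 s, if anything falls off the work surface, if the arm or the gripper's body presses on something with over 40 N, if the wrist force passes 120 N, or if a joint passes its speed limit or range.

## Robot

A 6-joint arm with a two-finger parallel gripper is mounted at the origin on a cart in front of the work surface, level with it; the furniture and walls round the work are solid. World frame = base frame: x ahead of the robot, y to its left, z up, the work surface at z = 0. Lengths are in m, angles in rad, forces in N, time in s.
With the tool pointing down it reaches from about 0.35 to 0.775 m from the base axis. Payload 7.3 kg.
Tool frame: the origin (TCP) lies at the very end of the fingers, on their centre line; the grasp point (between the pads) lies 19 mm behind it; z points along the fingers, y is the line along which they close (so a half turn about z gives the same grasp; the last joint's range is limited). The gripper opens to 92 mm and grips with 3 to 60 N. Pads are 19 mm wide; open, the fingers measure 130 mm over their backs; the gripper's body (75 mm by 190 mm) begins 47 mm behind the grasp point.
Start: joints at [-1.369, 0.342, 1.524, -0, 1.275, -0.146], TCP at [0.179, -0.494, 0.227] pointing down, gripper open.
Joint ranges: [-2.53, 2.53], [-0.77, 2.02], [0.04, 2.7], [-1, 4.14], [0.28, 2.66], [-3.11, 3.11]. Speed limits (rad/s): [2.57, 2.57, 3.14, 3.14, 3.14, 3.14].

## Interface

Orientations are given as [roll, pitch, yaw] about the fixed x, y, z axes, in that order (R = Rz(yaw) Ry(pitch) Rx(roll)).
In Python, from cell import robot gives the robot as it stands. The module is installed in compiled form; this text tells all that it offers.
- The arm moves only by the tool arm_command, never from a script. Its argument "moves" is a list of rows, each a list of 3 entries, a list of its own where there are three numbers: the shift along the tool's x, y, z in m, then the turn, a rotation vector about the tool's x, y, z in rad, then the finger opening in m, from 0 to 0.0918. In form: [[[dx, dy, dz], [ax, ay, az], claw], ...]. A call has exactly 5 rows; each row is the pose to reach, as a shift and turn from the pose commanded when the call began, along the tool's axes at that moment; what a row does not reach only later rows make up. A row lasts 1/10 s, in which the tool goes at most 50 mm and 8.59 degrees, less where a joint would pass 70% of its speed; a pose out of reach is approached as far as the arm can. A call with a gripper value outside its range is refused whole. The fingers move at their own pace and stop on an object; "squeeze" is the grip in N (left out, the last holds). Time passes only in rows, so rows that repeat a pose let the fingers close, or fill a call up. It gives the time, the measured TCP pose, the force, the opening and the grip force at its end, in the units of the state.
- robot.observe(): the state, without advancing time (a new reading comes with each control period).
- robot.read_camera(name): name is "side" or "top"; returns the picture (420x560x3 uint8, red, green, blue); there is no depth.
- robot.camera_model(name): a dict with "fx", "fy", "cx", "cy" (pixels), "k1" (the pictures are not rectified: a ray, as slopes to the right and down, at radius r is drawn at 1 + k1 r^2 times it, then the intrinsics apply), "R" (3x3) and "t" (3): a world point X has camera coordinates R X + t. Camera axes: x right, y down, z forward; pixel columns grow to the right and rows downward; lengths in m; the calibration is good to about 2 mm. A picture is of the moment at which its call begins. camera_model takes no time and is no camera call.
- robot.hand_in(): hands the job in; it is judged then, once.
The state is a dict: "time": time; "qpos": joint angles; "qvel": joint speeds; "joint_efforts": joint torques, N m; "tool_pos": TCP position; "tool_rot": TCP orientation; "contact_force": force on the tool from outside, world axes, zero at the start; "torque": the same for the moment, N m; "opening": finger opening in m; "grip_force": force on a finger pad.
Only numpy, scipy, OpenCV 4.12 (cv2) and the standard library are available. Lean on these libraries where they do the work, as an engineer would, in place of code of your own. Each camera call takes 0.05 s, during which the arm holds its last target. There are 200 camera calls.

## Working session

There is one attempt and no reset: what is moved stays moved. The work goes in short steps, Python scripts to look and compute and a tool call to move; the robot and the scene stay as the last step left them, time stands still between calls to the robot, and variables do not carry over. Pictures are saved under pics/ and viewed, at most 10 in all, crops included, and the job is handed in when it is done.

Besides the shell and the picture viewer there is one more tool, called after "Request:" by a JSON object that holds its "op" and its "data". arm_command: Moves the arm, as the interface text tells. Its arguments: {"type":"object","properties":{"moves":{"type":"array"},"squeeze":{"type":"number"}},"required":["moves"]}

```bash
mkdir -p pics; cat > h.py <<'E'
import numpy as np, cv2
from scipy.spatial.transform import Rotation as Ro
from cell import robot
def cam(n):
    m=robot.camera_model(n); return m,np.array(m["R"]),np.array(m["t"])
def snap(n,f):
    im=robot.read_camera(n); cv2.imwrite(f"pics/{f}.png",cv2.cvtColor(im,cv2.COLOR_RGB2BGR)); return im
def proj(n,X):
    m,R,t=cam(n); c=np.atleast_2d(X)@R.T+t; s=c[:,:2]/c[:,2:]; s=s*(1+m["k1"]*(s**2).sum(1,keepdims=True))
    return s*[m["fx"],m["fy"]]+[m["cx"],m["cy"]]
def ray(n,uv):
    m,R,t=cam(n); d=(np.array(uv,float)-[m["cx"],m["cy"]])/[m["fx"],m["fy"]]; s=d.copy()
    for _ in range(20): s=d/(1+m["k1"]*(s@s))
    return -R.T@t, R.T@np.array([s[0],s[1],1])
def onz(n,uv,z):
    o,d=ray(n,uv); return o+d*(z-o[2])/d[2]
E
python3 - <<'E'
from h import *
for n in("side","top"):
    snap(n,n+"0"); m,R,t=cam(n); print(n,m["fx"],m["k1"],-R.T@t,R[2])
print(robot.observe())
E
```

```text
side 540.4333938498286 -0.06571842459599468 [ 0.40403621 -0.65812164  0.75571725] [ 0.10329621  0.79019428 -0.60408848]
top 484.6812527472992 -0.17719612847237512 [0.41168362 0.19779695 1.12529578] [ 0.09075565 -0.00346503 -0.99586716]
{'time': 0.1, 'qpos': array([-1.36899809e+00,  3.42674809e-01,  1.52492824e+00, -3.28344782e-05,
        1.27538167e+00, -1.46015621e-01]), 'qvel': array([ 0.00126668, -0.00050882, -0.00131945, -0.00065888, -0.00212496,
       -0.00182838]), 'joint_efforts': array([ 1.88272432e-03, -4.32003844e+01, -2.44696462e+01,  7.18712993e-02,
        5.26020722e-02, -5.24283030e-05]), 'tool_pos': array([ 0.17887312, -0.493203  ,  0.2261008 ]), 'tool_rot': array([-3.14021083e+00, -1.71477488e-04,  3.47823320e-01]), 'contact_force': array([-0.14231733,  0.49232219, -1.00354756]), 'torque': array([ 0.01958538,  0.01194011, -0.0283093 ]), 'grip_force': 0.0, 'opening': 0.09179662210883512}
```

View pics/side0.png

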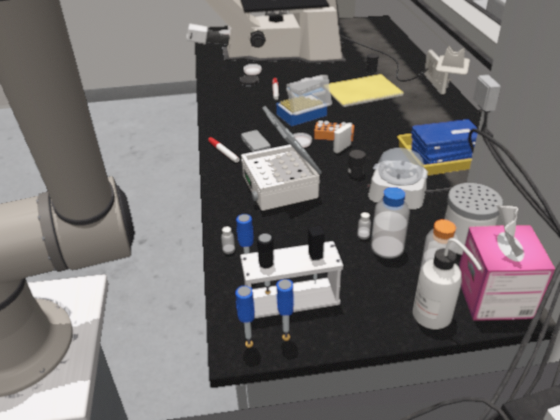

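View pics/top0.png

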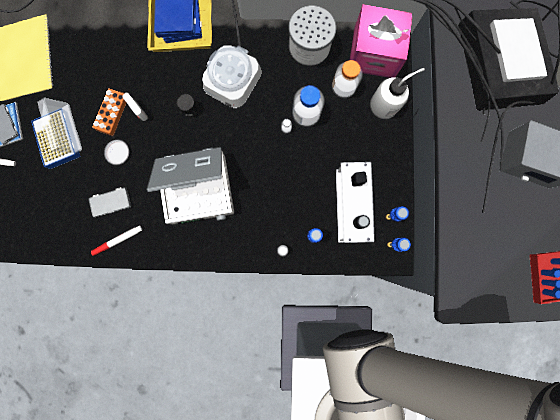

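Side: heater at ~(280,175), stand at ~(290,270), with the round handle near (265,250) and the square one at (316,242). Top: lid edge at y≈150–215, stand (337–373, 162–242), round handle near (361,222), square handle at (359,178). Blue decoys are at (316,235), (400,213) and (401,244).

```bash
python3 - <<'E'
import cv2,numpy as np
a=cv2.imread('pics/top0.png')[135:260,140:420]; b=cv2.imread('pics/side0.png')[100:350,200:400]
cv2.imwrite('pics/topc.png',cv2.resize(a,None,fx=2.85,fy=2.85,interpolation=cv2.INTER_CUBIC))
cv2.imwrite('pics/sidec.png',cv2.resize(b,None,fx=2.4,fy=2.4,interpolation=cv2.INTER_CUBIC))
E
```

```text
(no output)
```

View pics/topc.png

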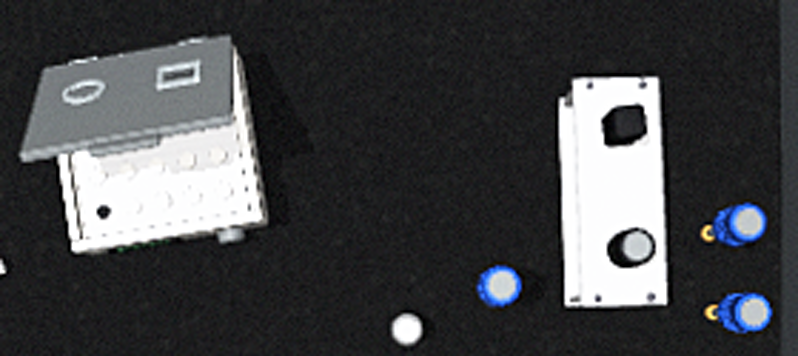

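View pics/sidec.png

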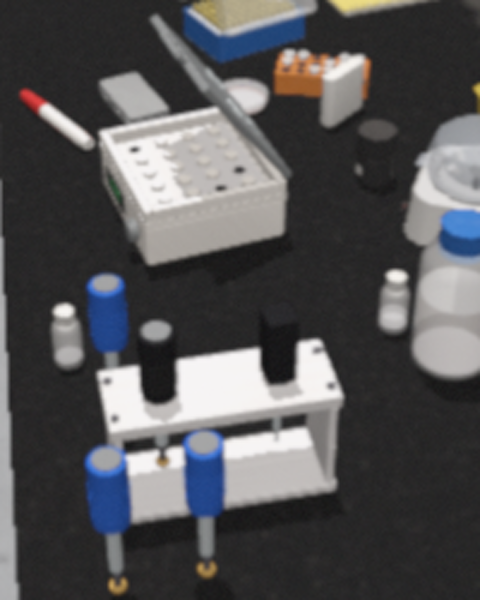

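The crops show the round-handled probe's top at topc (638,245) and sidec (156,330), with the brass foot visible beneath it. The ring is at topc (84,92), the frame at (179,76), and the lid is half open. Next I'll fit poses to these points.

```bash
python3 - <<'E'
from h import *
from scipy.optimize import least_squares
T=lambda u,v:("top",(140+u/2.85,135+v/2.85)); S=lambda u,v:("side",(200+u/2.4,100+v/2.4))
def heat(p,k,X):
    X=np.array(X,float)
    if k: # lid coords: s from hinge toward front, y, h above underside
        a=p[3]; s,y,h=X; X=np.array([.07-s*np.cos(a)+h*np.sin(a)*1.0, y, .068+s*np.sin(a)+h*np.cos(a)])
    c,s_=np.cos(p[2]),np.sin(p[2]); return np.array([p[0]+c*X[0]-s_*X[1],p[1]+s_*X[0]+c*X[1],X[2]])
obs=[(1,[.06,.036,.009],T(84,92)),(1,[.06,-.036,.009],T(179,76)),(1,[.14,.075,.008],T(24,153)),(1,[.14,-.075,.008],T(235,112)),
(1,[0,.075,.008],T(45,68)),(1,[0,-.075,.008],T(232,37)),(0,[-.07,.075,.068],T(73,243)),(0,[-.07,-.075,.068],T(262,221)),
(0,[-.07,.075,.068],S(100,130)),(0,[-.07,-.075,.068],S(148,209)),(0,[.07,-.075,.068],S(286,178)),(1,[.14,.075,.004],S(153,17))]
f=lambda p:np.concatenate([proj(n,heat(p,k,X))[0]-uv for k,X,(n,uv) in obs])
r=least_squares(f,[.55,.35,0,.85],loss='soft_l1'); print("heater",r.x); print(f(r.x).reshape(-1,2).round(1).tolist())
for s in(.11,.13,.14):print("lid",s,heat(r.x,1,[s,0,.008]))
q=r.x.copy();q[3]=0;print("spot",heat(q,1,[.06,.036,.008]),"front",heat(q,1,[.11,0,.008]))
P=lambda p,X:np.array([p[0]+np.cos(p[2])*X[0]-np.sin(p[2])*X[1],p[1]+np.sin(p[2])*X[0]+np.cos(p[2])*X[1],X[2]])
so=[([.085,.032,.1],T(573,77)),([.085,-.032,.1],T(658,77)),([-.085,-.032,.1],T(666,303)),([-.085,.032,.1],T(579,305)),
([-.085,.032,.1],S(98,374)),([.085,.032,.1],S(310,342)),([.085,-.032,.1],S(342,393)),([-.045,0,.16],T(638,245)),([-.045,0,.16],S(156,330))]
g=lambda p:np.concatenate([proj(n,P(p,X))[0]-uv for X,(n,uv) in so])
r=least_squares(g,[.5,.05,0],loss='soft_l1'); print("stand",r.x,g(r.x).reshape(-1,2).round(1).tolist()); print("hole",P(r.x,[-.045,0,.1]))
print("probe top",onz(*T(638,245),.16),onz(*S(156,330),.16))
print("vial0",onz(*T(406,329),.056),"blue",onz(*T(502,286),.16),onz(*T(748,221),.16),onz(*T(752,313),.16))
E
```

```text
heater [0.53488446 0.38767348 0.19580546 0.93489577]
[[0.4, -0.8], [0.4, -1.2], [-1.2, -0.1], [-0.9, 1.1], [-0.3, -1.1], [0.1, -2.0], [-0.0, 2.5], [0.5, -1.4], [-0.7, 0.1], [-1.7, 1.3], [0.0, 1.1], [-0.9, -0.4]]
lid 0.11 [0.54577926 0.38983443 0.16125031]
lid 0.13 [0.53412819 0.38752348 0.17734105]
lid 0.14 [0.52830265 0.386368   0.18538642]
spot [0.53768933 0.42493114 0.076     ] front [0.4956488  0.37989122 0.076     ]
stand [0.50595225 0.03131615 0.04954867] [[0.1, 0.3], [-0.3, -0.4], [0.3, -0.7], [1.0, -0.4], [-0.7, -0.9], [3.1, -1.2], [-0.5, 1.3], [-0.6, 0.0], [-1.2, 0.3]]
hole [0.46100748 0.02908737 0.1       ]
probe top [0.46107711 0.02796307 0.16      ] [0.46302436 0.02961614 0.16      ]
vial0 [0.39765776 0.18898889 0.056     ] blue [0.43040465 0.1234555  0.16      ] [ 0.47964457 -0.05097455  0.16      ] [ 0.41458585 -0.05420116  0.16      ]
```

Request:
{"op": "arm_command", "data": {"moves": [[[0.42, -0.37, -0.09], [0, 0, 0.348], 0], [[0.42, -0.37, -0.09], [0, 0, 0.348], 0], [[0.42, -0.37, -0.09], [0, 0, 0.348], 0], [[0.42, -0.37, -0.09], [0, 0, 0.348], 0], [[0.42, -0.37, -0.09], [0, 0, 0.348], 0]]}}

```text
time: 0.6
tool_pos: [0.2973, -0.2762, 0.2663]
tool_rot: [-3.141, 0.0, -0.001]
contact_force: [-0.3, -0.9, -0.2]
opening: 0.0562
grip_force: 0.0
```

Request:
{"op": "arm_command", "data": {"moves": [[[0.15, -0.27, -0.04], [0, 0, 0], 0], [[0.15, -0.27, -0.04], [0, 0, 0], 0], [[0.15, -0.27, -0.04], [0, 0, 0], 0], [[0.15, -0.27, -0.04], [0, 0, 0], 0], [[0.15, -0.27, -0.04], [0, 0, 0], 0]]}}

```text
time: 1.1
tool_pos: [0.4178, -0.0593, 0.2986]
tool_rot: [3.141, -0.0, -0.0]
contact_force: [1.7, -1.2, -0.2]
opening: 0.0169
grip_force: 0.0
```

Request:
{"op": "arm_command", "data": {"moves": [[[0.12, -0.4, 0], [0, 0, 0], 0], [[0.12, -0.4, 0], [0, 0, 0], 0], [[0.12, -0.4, 0], [0, 0, 0], 0], [[0.12, -0.4, 0], [0, 0, 0], 0], [[0.12, -0.4, 0], [0, 0, 0], 0]]}}

```text
time: 1.6
tool_pos: [0.4893, 0.1802, 0.298]
tool_rot: [3.141, 0.0, 0.0]
contact_force: [1.7, 0.1, 1.2]
opening: 0.0004
grip_force: 0.0
```

Request:
{"op": "arm_command", "data": {"moves": [[[0.046, -0.205, 0.03], [0, 0, 0], 0], [[0.046, -0.205, 0.03], [0, 0, 0], 0], [[0.046, -0.205, 0.03], [0, 0, 0], 0], [[0.046, -0.205, 0.03], [0, 0, 0], 0], [[0.046, -0.205, 0.03], [0, 0, 0], 0]]}}

```text
time: 2.1
tool_pos: [0.5344, 0.3874, 0.2652]
tool_rot: [3.141, 0.003, 0.004]
contact_force: [-1.1, -1.1, -0.8]
opening: 0.0003
grip_force: 0.0
```

```bash
python3 - <<'E'
from h import *
print(robot.observe()["tool_pos"])
a=snap("side","s1")[60:260,180:380]; b=snap("top","t1")[110:260,110:260]
cv2.imwrite('pics/c1.png',cv2.cvtColor(np.hstack([cv2.resize(a,(400,400)),cv2.resize(b,(400,400))]),cv2.COLOR_RGB2BGR))
E
```

```text
[0.53440097 0.38736177 0.2651884 ]
```

View pics/c1.png

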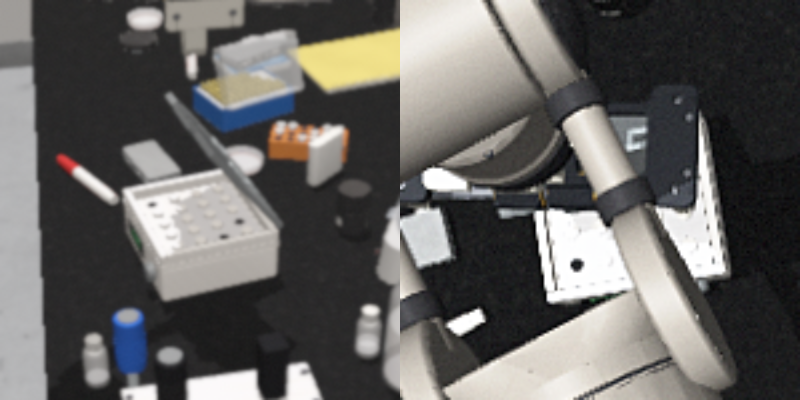

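Side view (left half): the closed fingers at (190,70) sit above the lid and clear of it. I'll press down along the lid's arc.

Request:
{"op": "arm_command", "data": {"moves": [[[0, 0, 0.04], [0, 0, 0], 0], [[0, 0, 0.075], [0, 0, 0], 0], [[0, 0, 0.087], [0, 0, 0], 0], [[-0.01, 0.002, 0.098], [0, 0, 0], 0], [[-0.022, 0.004, 0.109], [0, 0, 0], 0]]}}

```text
time: 2.7
tool_pos: [0.5144, 0.3775, 0.1605]
tool_rot: [-3.141, -0.003, -0.002]
contact_force: [1.8, 0.2, 1.1]
opening: 0.0002
grip_force: 0.5
```

Request:
{"op": "arm_command", "data": {"moves": [[[-0.005, 0.001, 0.008], [0, 0, 0], 0], [[-0.01, 0.002, 0.016], [0, 0, 0], 0], [[-0.014, 0.003, 0.024], [0, 0, 0], 0], [[-0.018, 0.004, 0.032], [0, 0, 0], 0], [[-0.02, 0.004, 0.04], [0, 0, 0], 0]]}}

```text
time: 3.2
tool_pos: [0.4931, 0.3749, 0.1188]
tool_rot: [3.141, 0.0, -0.0]
contact_force: [-0.1, -0.4, -0.1]
opening: 0.0008
grip_force: 0.5
```

Request:
{"op": "arm_command", "data": {"moves": [[[0, 0, 0.009], [0, 0, 0], 0], [[0, 0, 0.018], [0, 0, 0], 0], [[0, 0, 0.026], [0, 0, 0], 0], [[0, 0, 0.034], [0, 0, 0], 0], [[0, 0, 0.04], [0, 0, 0], 0]]}}

```text
time: 3.7
tool_pos: [0.4932, 0.3749, 0.0783]
tool_rot: [3.141, 0.001, -0.0]
contact_force: [-0.9, -0.3, 1.9]
opening: 0.0006
grip_force: 0.5
```

Request:
{"op": "arm_command", "data": {"moves": [[[0, 0, 0.0015], [0, 0, 0], 0], [[0, 0, 0.003], [0, 0, 0], 0], [[0, 0, 0.003], [0, 0, 0], 0], [[0, 0, 0.004], [0, 0, 0], 0], [[0, 0, 0.004], [0, 0, 0], 0]]}}

```text
time: 4.2
tool_pos: [0.4937, 0.3752, 0.0762]
tool_rot: [-3.141, -0.001, -0.0]
contact_force: [-1.3, -0.7, 4.3]
opening: 0.0004
grip_force: 2.4
```

Request:
{"op": "arm_command", "data": {"moves": [[[0, 0, 0.001], [0, 0, 0], 0], [[0, 0, 0.002], [0, 0, 0], 0], [[0, 0, 0.003], [0, 0, 0], 0], [[0, 0, 0.003], [0, 0, 0], 0], [[0, 0, 0.003], [0, 0, 0], 0]]}}

```text
time: 4.7
tool_pos: [0.4938, 0.3753, 0.0759]
tool_rot: [-3.14, -0.003, 0.0]
contact_force: [-6.9, -4.5, 21.8]
opening: 0.0003
grip_force: 10.9
```

Request:
{"op": "arm_command", "data": {"moves": [[[0, 0, -0.04], [0, 0, 0], 0], [[0, 0, -0.09], [0, 0, 0], 0], [[0, 0, -0.14], [0, 0, 0], 0.03], [[-0.005, 0.04, -0.165], [0, 0, 0], 0.05], [[-0.01, 0.09, -0.165], [0, 0, 0], 0.056]]}}

```text
time: 5.2
tool_pos: [0.4851, 0.2865, 0.2419]
tool_rot: [-3.138, -0.009, 0.003]
contact_force: [0.8, -0.6, 0.5]
opening: 0.0196
grip_force: 0.0
```

Request:
{"op": "arm_command", "data": {"moves": [[[-0.022, 0.256, 0], [0, 0, 0], 0.056], [[-0.022, 0.256, 0], [0, 0, 0], 0.056], [[-0.022, 0.256, 0], [0, 0, 0], 0.056], [[-0.022, 0.256, 0], [0, 0, 0], 0.056], [[-0.022, 0.256, 0], [0, 0, 0], 0.056]]}}

```text
time: 5.7
tool_pos: [0.4615, 0.0344, 0.2377]
tool_rot: [3.141, -0.001, 0.0]
contact_force: [0.8, 0.4, 0.1]
opening: 0.0554
grip_force: 0.0
```

```bash
python3 - <<'E'
from h import *
o=robot.observe();print(o["tool_pos"],o["tool_rot"],o["opening"],o["time"])
a=snap("side","s2")[60:320,180:380]; b=snap("top","t2")[130:260,130:380]
A=cv2.resize(a,(400,520)); B=cv2.resize(b,(400,208)); B=np.vstack([B,np.zeros((312,400,3),np.uint8)])
cv2.imwrite('pics/c2.png',cv2.cvtColor(np.hstack([A,B]),cv2.COLOR_RGB2BGR))
E
```

```text
[0.46148341 0.03439994 0.23765507] [ 3.14132688e+00 -1.33319389e-03  7.37631659e-05] 0.05540568083963814 5.7
```

View pics/c2.png

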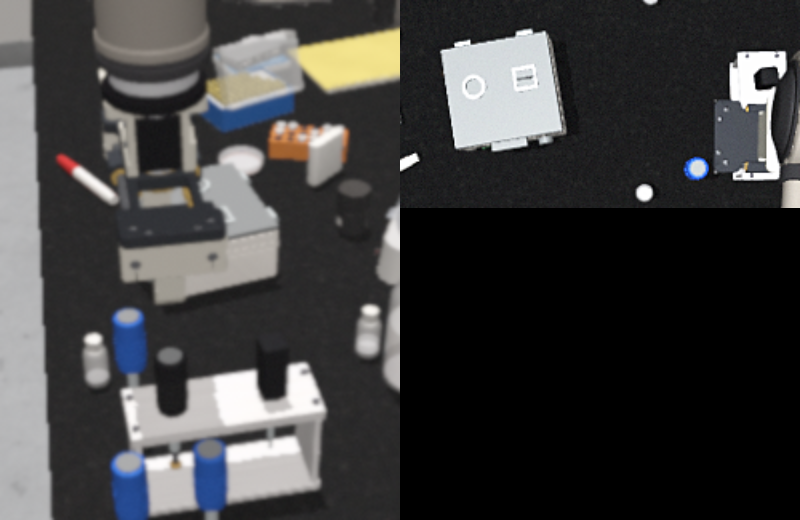

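Top (right half): the lid is shut flat. The ring centre is at crop (473,87) and the vent frame at (525,78). Side: the gripper is above the round handle at (171,380).

```bash
python3 - <<'E'
from h import *
o=robot.observe();print(o["tool_pos"])
r=onz("top",(130+73/1.6,130+87/1.6),.077);f=onz("top",(130+125/1.6,130+78/1.6),.077);print(r,f,np.linalg.norm(r-f))
for c in[(441,50),(550,32),(566,132),(456,150)]: print(onz("top",(130+(c[0]-400)/1.6,130+c[1]/1.6),.076))
im=cv2.imread('pics/t2.png');g=cv2.cvtColor(im[170:200,160:225],cv2.COLOR_BGR2GRAY)
for th in(205,215,225,235):
    n,l,s,c=cv2.connectedComponentsWithStats((g>th).astype(np.uint8)); print(th,[(s[i].tolist(),(c[i]+[160,170]).round(1).tolist()) for i in range(1,n) if s[i][4]>20])
E
```

```text
[0.46166488 0.03106965 0.23763512]
[0.53611794 0.42675643 0.077     ] [0.55002399 0.35524752 0.077     ] 0.07284848982996267
[0.58693198 0.47452788 0.076     ]
[0.61476582 0.32332747 0.076     ]
[0.47749013 0.29672206 0.076     ]
[0.44917997 0.44697748 0.076     ]
205 [([0, 0, 65, 30, 1885], [191.8, 184.6])]
215 [([0, 0, 65, 30, 1718], [192.7, 185.2])]
225 [([39, 0, 18, 17, 137], [207.2, 178.4]), ([8, 6, 16, 17, 109], [175.4, 183.9])]
235 [([40, 0, 16, 17, 121], [207.2, 178.2]), ([9, 7, 14, 15, 92], [175.5, 183.9])]
```

Request:
{"op": "arm_command", "data": {"moves": [[[0, 0, 0.02], [0, 0, 0], 0.056], [[0, 0, 0.04], [0, 0, 0], 0.056], [[0, 0, 0.055], [0, 0, 0], 0.056], [[0, 0, 0.065], [0, 0, 0], 0.056], [[0, 0, 0.065], [0, 0, 0], 0.056]]}}

```text
time: 6.3
tool_pos: [0.4613, 0.0368, 0.1713]
tool_rot: [-3.141, 0.002, 0.0]
contact_force: [-0.4, 0.5, -0.4]
opening: 0.0559
grip_force: 0.0
```

Request:
{"op": "arm_command", "data": {"moves": [[[0, 0, 0], [0, 0, 0], 0.056], [[0, 0, 0], [0, 0, 0], 0.056], [[0, 0, 0], [0, 0, 0], 0.056], [[0, 0, 0], [0, 0, 0], 0.056], [[0, 0, 0], [0, 0, 0], 0.056]]}}

```text
time: 6.8
tool_pos: [0.462, 0.0362, 0.1726]
tool_rot: [3.141, -0.001, -0.0]
contact_force: [-0.1, -0.1, 0.1]
opening: 0.0564
grip_force: 0.0
```

```bash
python3 - <<'E'
from h import *
for i in range(3):
    o=robot.observe();print(o["time"],o["tool_pos"],o["qvel"].round(3)); robot.read_camera("top")
print(onz("top",(175.5,183.9),.077))
E
```

```text
6.8 [0.46200239 0.03619683 0.17258582] [ 0.     0.002  0.003  0.001 -0.     0.001]
6.85 [0.46196721 0.03621119 0.17252015] [-0.     0.003  0.001 -0.    -0.    -0.001]
6.9 [0.4619426  0.03619119 0.17244781] [ 0.001  0.002  0.    -0.001  0.002 -0.002]
[0.53716185 0.42708251 0.077     ]
```

Request:
{"op": "arm_command", "data": {"moves": [[[0, 0.0073, 0], [0, 0, 0], 0.056], [[0, 0.0073, 0.013], [0, 0, 0], 0.056], [[0, 0.0073, 0.027], [0, 0, 0], 0.056], [[0, 0.0073, 0.04], [0, 0, 0], 0.056], [[0, 0.0073, 0.052], [0, 0, 0], 0.056]]}}

```text
time: 7.45
tool_pos: [0.4618, 0.0284, 0.1198]
tool_rot: [3.141, 0.0, -0.0]
contact_force: [-0.9, -0.3, 0.5]
opening: 0.056
grip_force: 0.0
```

Close the fingers.

Request:
{"op": "arm_command", "data": {"moves": [[[0, 0, 0], [0, 0, 0], 0.04], [[0, 0, 0], [0, 0, 0], 0.032], [[0, 0, 0], [0, 0, 0], 0.02], [[0, 0, 0], [0, 0, 0], 0.02], [[0, 0, 0], [0, 0, 0], 0.02]], "squeeze": 25}}

```text
time: 7.95
tool_pos: [0.4623, 0.0289, 0.1209]
tool_rot: [3.141, -0.001, -0.0]
contact_force: [-0.3, -0.1, 2.2]
opening: 0.0276
grip_force: 25.0
```

```bash
python3 - <<'E'
from h import *
o=robot.observe();print(o["time"],o["tool_pos"],o["opening"],o["grip_force"],o["contact_force"])
a=snap("side","s3")[150:350,200:400]
cv2.imwrite('pics/c3.png',cv2.cvtColor(cv2.resize(a,(600,600),interpolation=cv2.INTER_CUBIC),cv2.COLOR_RGB2BGR))
E
```

```text
7.95 [0.4622988  0.0288642  0.12090783] 0.027599230288703966 24.98616099357605 [-0.34002748 -0.13377224  2.23650569]
```

View pics/c3.png

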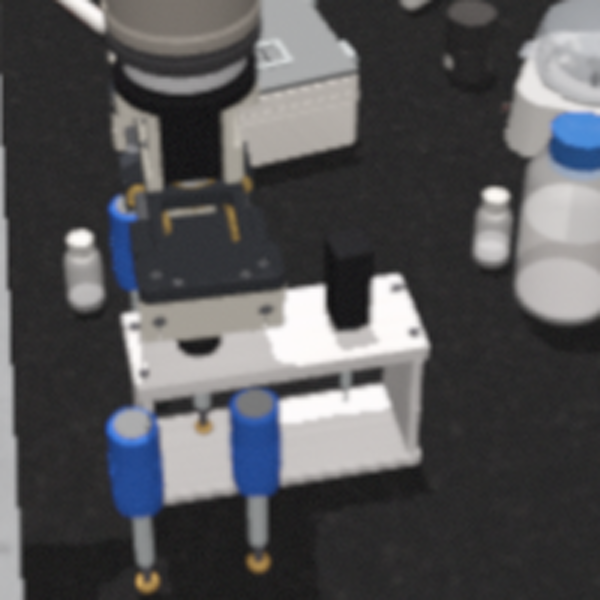

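The probe is gripped by its round handle (27.6 mm, matching), and the needle probe is undisturbed at (347,280). Lift.

Request:
{"op": "arm_command", "data": {"moves": [[[0, 0, -0.01], [0, 0, 0], 0.02], [[0, 0, -0.03], [0, 0, 0], 0.02], [[0, 0, -0.055], [0, 0, 0], 0.02], [[0, 0, -0.085], [0, 0, 0], 0.02], [[0, 0, -0.115], [0, 0, 0], 0.02]]}}

```text
time: 8.5
tool_pos: [0.4614, 0.029, 0.2369]
tool_rot: [3.142, 0.0, -0.0]
contact_force: [-0.2, -0.6, -0.9]
opening: 0.0278
grip_force: 25.0
```

Request:
{"op": "arm_command", "data": {"moves": [[[0, 0, -0.03], [0, 0, 0], 0.02], [[0, -0.01, -0.05], [0, 0, 0], 0.02], [[0.005, -0.03, -0.055], [0, 0, 0], 0.02], [[0.01, -0.06, -0.055], [0, 0, 0], 0.02], [[0.015, -0.09, -0.055], [0, 0, 0], 0.02]]}}

```text
time: 9.0
tool_pos: [0.4768, 0.1197, 0.2913]
tool_rot: [3.142, -0.001, -0.001]
contact_force: [0.7, -0.3, -1.3]
opening: 0.0276
grip_force: 25.0
```

Request:
{"op": "arm_command", "data": {"moves": [[[0.006, -0.03, 0], [0, 0, 0], 0.02], [[0.012, -0.065, 0], [0, 0, 0], 0.02], [[0.018, -0.1, 0], [0, 0, 0], 0.02], [[0.024, -0.135, 0], [0, 0, 0], 0.02], [[0.03, -0.17, 0], [0, 0, 0], 0.02]]}}

```text
time: 9.5
tool_pos: [0.5067, 0.2903, 0.2908]
tool_rot: [3.141, 0.0, -0.0]
contact_force: [1.7, -0.8, -1.1]
opening: 0.0278
grip_force: 25.0
```

Request:
{"op": "arm_command", "data": {"moves": [[[0.006, -0.03, 0], [0, 0, 0], 0.02], [[0.012, -0.06, 0], [0, 0, 0], 0.02], [[0.018, -0.09, 0], [0, 0, 0], 0.02], [[0.024, -0.12, 0], [0, 0, 0], 0.02], [[0.03, -0.136, 0], [0, 0, 0], 0.02]]}}

```text
time: 10.0
tool_pos: [0.5362, 0.4271, 0.2902]
tool_rot: [-3.142, 0.001, 0.002]
contact_force: [0.1, 0.0, -1.6]
opening: 0.0275
grip_force: 25.0
```

Request:
{"op": "arm_command", "data": {"moves": [[[0, 0, 0], [0, 0, 0], 0.02], [[0, 0, 0], [0, 0, 0], 0.02], [[0, 0, 0], [0, 0, 0], 0.02], [[0, 0, 0], [0, 0, 0], 0.02], [[0, 0, 0], [0, 0, 0], 0.02]]}}

```text
time: 10.5
tool_pos: [0.537, 0.4242, 0.2909]
tool_rot: [-3.141, -0.0, -0.001]
contact_force: [0.2, -0.4, -0.9]
opening: 0.0277
grip_force: 25.0
```

Request:
{"op": "arm_command", "data": {"moves": [[[0, -0.0025, 0.02], [0, 0, 0], 0.02], [[0, -0.0025, 0.045], [0, 0, 0], 0.02], [[0, -0.0025, 0.07], [0, 0, 0], 0.02], [[0, -0.0025, 0.09], [0, 0, 0], 0.02], [[0, -0.0025, 0.1], [0, 0, 0], 0.02]]}}

```text
time: 11.0
tool_pos: [0.5363, 0.4266, 0.1884]
tool_rot: [3.14, 0.003, -0.001]
contact_force: [-0.2, -0.1, -1.0]
opening: 0.0275
grip_force: 25.0
```

Request:
{"op": "arm_command", "data": {"moves": [[[0, 0, 0], [0, 0, 0], 0.02], [[0, 0, 0], [0, 0, 0], 0.02], [[0, 0, 0], [0, 0, 0], 0.02], [[0, 0, 0], [0, 0, 0], 0.02], [[0, 0, 0], [0, 0, 0], 0.02]]}}

```text
time: 11.5
tool_pos: [0.5372, 0.4276, 0.1911]
tool_rot: [-3.141, -0.001, -0.0]
contact_force: [-0.8, 0.1, -1.0]
opening: 0.0277
grip_force: 25.0
```

```bash
python3 - <<'E'
from h import *
o=robot.observe();p=o["tool_pos"];print(o["time"],p,o["tool_rot"],o["contact_force"])
print("exp foot",(proj("side",p-[0,0,.0939])-[220,100])*5,"handle bottom",(proj("side",p-[0,0,.0209])-[220,100])*5,"spot",(proj("side",[.537,.4268,.077])-[220,100])*5)
a=snap("side","s4")[100:220,220:360]
cv2.imwrite('pics/c4.png',cv2.cvtColor(cv2.resize(a,(700,600),interpolation=cv2.INTER_CUBIC),cv2.COLOR_RGB2BGR))
E
```

```text
11.5 [0.53719104 0.42755604 0.19109936] [-3.14099425e+00 -1.15234952e-03 -2.18363712e-04] [-0.75709558  0.11577037 -1.00783514]
exp foot [[285.77837514 223.84711755]] handle bottom [[281.61211266  85.69407959]] spot [[286.70364103 261.31990574]]
```

View pics/c4.png

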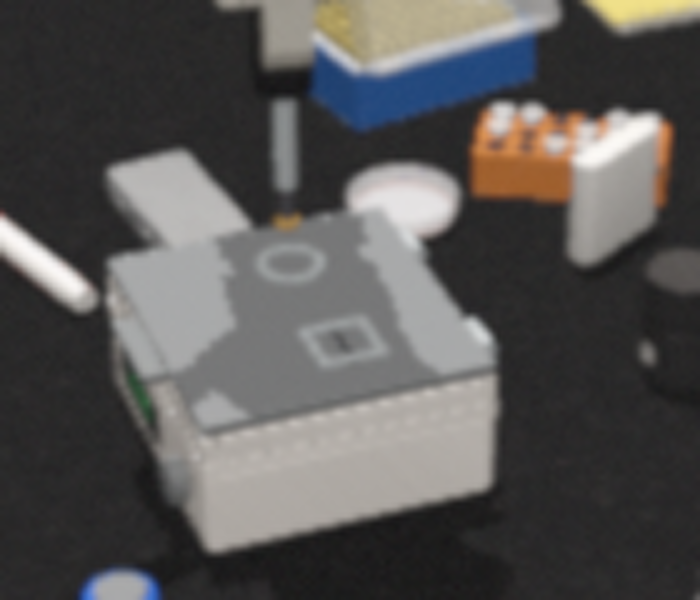

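Foot at (287,224) with the ring centre at (291,263): the foot is in line with the spot, apart from about 1.3 mm in +x. Lid shut, probe upright.

Request:
{"op": "arm_command", "data": {"moves": [[[0.0012, 0.0004, 0.006], [0, 0, 0], 0.02], [[0.0012, 0.0004, 0.011], [0, 0, 0], 0.02], [[0.0012, 0.0004, 0.016], [0, 0, 0], 0.02], [[0.0012, 0.0004, 0.02], [0, 0, 0], 0.02], [[0.0012, 0.0004, 0.023], [0, 0, 0], 0.02]]}}

```text
time: 12.05
tool_pos: [0.538, 0.4269, 0.1667]
tool_rot: [3.141, 0.001, -0.0]
contact_force: [0.6, 0.2, 0.4]
opening: 0.0273
grip_force: 25.0
```

Request:
{"op": "arm_command", "data": {"moves": [[[0, 0, 0.002], [0, 0, 0], 0.02], [[0, 0, 0.004], [0, 0, 0], 0.02], [[0, 0, 0.005], [0, 0, 0], 0.02], [[0, 0, 0.005], [0, 0, 0], 0.02], [[0, 0, 0.005], [0, 0, 0], 0.02]]}}

```text
time: 12.55
tool_pos: [0.5382, 0.4269, 0.1626]
tool_rot: [3.142, -0.0, -0.0]
contact_force: [-0.4, -0.8, 1.4]
opening: 0.0272
grip_force: 25.0
```

Request:
{"op": "arm_command", "data": {"moves": [[[0, 0, 0], [0, 0, 0], 0.02], [[0, 0, 0], [0, 0, 0], 0.02], [[0, 0, 0], [0, 0, 0], 0.02], [[0, 0, 0], [0, 0, 0], 0.02], [[0, 0, 0], [0, 0, 0], 0.02]]}}

```text
time: 13.05
tool_pos: [0.5382, 0.427, 0.1623]
tool_rot: [3.141, 0.0, -0.0]
contact_force: [-1.4, -1.2, 1.1]
opening: 0.0273
grip_force: 25.0
```

```bash
python3 - <<'E'
from h import *
F=[]
for i in range(12):
    o=robot.observe();F.append(np.r_[o["contact_force"],o["tool_pos"],o["tool_rot"]]);a=robot.read_camera("side")
print(np.mean(F,0).round(4),np.std(F,0).round(4),o["time"],o["opening"])
cv2.imwrite('pics/c5.png',cv2.cvtColor(cv2.resize(a[100:220,220:360],(700,600),interpolation=cv2.INTER_CUBIC),cv2.COLOR_RGB2BGR))
E
```

```text
[-1.0372e+00 -1.1800e+00  1.4091e+00  5.3820e-01  4.2700e-01  1.6230e-01
  3.1415e+00 -0.0000e+00 -2.0000e-04] [0.3834 0.3991 0.5461 0.     0.     0.     0.     0.     0.    ] 13.6 0.027820861031867178
```

View pics/c5.png

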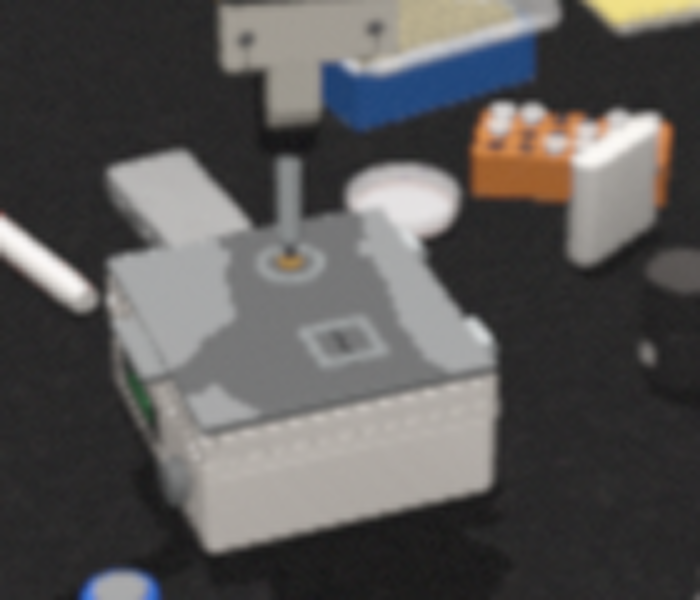

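The foot is centred in the ring at (290,263). The force change of about 2.4 N and the geometry (7.6 mm) both put the foot about half way in.

```bash
python3 -c "from cell import robot; print(robot.hand_in())"
```

```text
the job is handed in; nothing more can be done
None
```

I closed the lid, set the round-handled probe upright on the spot inside the round ring with its foot in about 7 mm (roughly 2.4 N), and handed the job in at about 13.6 s with the arm still holding it there.

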